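Open the paste jar in its clamp

TASK

Pull the sprung slide of the jar holder by its upright knob all the way out to its stop, so that the square jar is braced. Then unscrew the jar's tight cap anticlockwise (seen from above), stop turning when the thread lets go after a little over a fifth of a turn, lift the cap straight off and finish while still holding it level, about 3 cm clear above the jar's mouth. Leave the jar standing in the holder and the things around it where they are.

Things in the scene. Friction and masses are not known exactly. Their poses are not given: they have to be found in the camera images.
- holder: aluminium jar holder fixed to the table, base plate 300 x 130 x 12 mm. Origin on the table (z = 0) under the middle of the place where the jar stands. Its -x axis is the direction in which the slide is pulled; the plate runs from x = -185 to +115 mm and y = +-65 mm. A fixed steel fence 46 mm high stands at x = -33 to -47 mm, between jar and knob. The steel slide is a frame round the jar with a U-shaped jaw 50 mm high behind it (+x side)
- clamp_knob (a point): grip point of the slide's upright black round knob: a post 20 mm across, its top 82 mm above the table; this point is on its axis 58 mm above the table. With the slide at 0 it is 120 mm from the jar's place along the holder's -x, 170 mm when fully out. It may be gripped with the fingers closing in any direction
- clamp (a joint): travel of the slide in m: 0 fully in (jar loose), 0.050 at its stop (jaw encloses the jar). Starts between 0 and 0.010. Needs about 9 to 13 N of pull (brake and a weak return spring); the brake holds it where it is left
- jar: white square screw jar, loose, 64 x 64 mm, 70 mm high to its flat shoulder, then a round neck 34 mm across to the mouth 92 mm up; 0.45 kg with its fittings. Origin at the centre of its underside, z up. It stands on the holder's 12 mm plate and spins with the cap unless the slide is fully out
- jar_mouth (a point): centre of the jar's mouth, 92 mm above the jar's underside (104 mm above the table)
- seal (a joint): how far the stiff sealing disc in the jar's mouth, keyed to the cap, has been turned anticlockwise from above, in rad: 0 tight; the thread lugs are clear of each other from about 1.1; past 1.75 the cap has been turned too far. The disc lags the gripped cap by up to 0.15 rad (play of key and braced jar), so turning the cap by 1.25 to 1.4 rad frees it. Takes 0.3 N m of torque all the way; the cap does not rise while it turns, and stays as turned if let go
- cap_center (a point): centre of the jar's round black cap (54 mm across, 36 mm high, ribbed, 0.06 kg, loose once unscrewed), half-way up, on its axis. On the jar it is 106 mm above the table, the cap's top is at 124 mm, its lower rim at 88 mm and the jar's shoulder at 82 mm. z is the cap's axis. Keyed to the jar until it is lifted; its skirt and neck overlap by 16 mm, so it is clear of the jar when raised more than 16 mm
There are look-alikes about, which are no part of the job. What is shaped like the part that bears cap_center but green is not meant. Leave any purple look-alike of the jar alone.

How it is judged:
By the outcome, as a careful person would: the job done as asked, in the order asked, and still so for the second after the job is handed in, while the arm keeps its last pose, push and grip.
It also fails if it takes over 48 s, if anything falls off the work surface, if the arm or the gripper's body presses on something with over 40 N, if the wrist force passes 120 N, or if a joint passes its speed limit or range.

ROBOT

A 6-joint arm with a two-finger parallel gripper is mounted at the origin on a cart in front of the work surface, level with it; the furniture and walls round the work are solid. World frame = base frame: x ahead of the robot, y to its left, z up, the work surface at z = 0. Lengths are in m, angles in degrees, forces in N, time in s.
With the tool pointing down it reaches from about 0.35 to 0.875 m from the base axis. Payload 4.2 kg.
Tool frame: the origin (TCP) lies between the finger pads; the fingertips stand 8 mm ahead of it and the grasp point (between the pads) lies 11 mm behind it; z points along the fingers, y is the line along which they close (so a half turn about z gives the same grasp; the last joint's range is limited). The gripper opens to 87 mm and grips with 3 to 60 N. Pads are 19 mm wide; open, the fingers measure 117 mm over their backs; the gripper's body (75 mm by 190 mm) begins 51 mm behind the grasp point.
Start: joints at [88.27, 22.042, 0.453, 0, -68.411, -14.817], TCP at [0.178, 0.599, 0.231] pointing down, gripper open.
Joint ranges: [-179.83, 179.83], [-69.29, 118.12], [-61.27, 80.66], [-181.25, 117.63], [-171.15, -9.14], [-177.46, 177.46]. Speed limits (degrees/s): [159.86, 159.86, 180, 180, 180, 180].

INTERFACE

Orientations are given as a 3x3 rotation matrix whose columns are the frame's x, y, z axes.
In Python, from station import sense, capture, camera_model, finish_job, find_in gives the robot as it stands. The module is installed in compiled form; this text tells all that it offers.
- The arm moves only by the tool arm_command, never from a script. Its argument "motion" is a list of rows, each a list of 7 numbers: the finger opening in mm, from 0 to 87, then the shift along the tool's x, y, z in mm, then the turn, a rotation vector about the tool's x, y, z in rad. In form: [[jaw, dx, dy, dz, rx, ry, rz], ...]. A call has 1 to 8 rows; each row shifts and turns the commanded pose from where the row before left it, along the tool's axes as they then stand; what a row does not reach is not made up. A row lasts 1/10 s, in which the tool goes at most 50 mm and 8.59 degrees, less where a joint would pass 70% of its speed; a pose out of reach is approached as far as the arm can. A call with a gripper value outside its range is refused whole. The fingers move at their own pace and stop on an object; the grip force is fixed at half the most. Time passes only in rows, so rows that do not move let the fingers close. It gives the time, the measured TCP pose, the force, the opening and the grip force at its end, in the units of the state.
- sense(): the state, without advancing time (a new reading comes with each control period).
- capture(name): name is "side" or "top" or "wrist"; returns the picture (480x640x3 uint8, red, green, blue); there is no depth.
- camera_model(name): a dict with "fx", "fy", "cx", "cy" (pixels), "k1" (the pictures are not rectified: a ray, as slopes to the right and down, at radius r is drawn at 1 + k1 r^2 times it, then the intrinsics apply), "R" (3x3) and "t" (3): a world point X has camera coordinates R X + t. Camera axes: x right, y down, z forward; pixel columns grow to the right and rows downward; lengths in m; the calibration is good to about 2 mm. A picture is of the moment at which its call begins: read the wrist's pose just before it. camera_model takes no time and is no camera call; for the wrist camera it gives the pose at the moment of the call.
- finish_job(): hands the job in; it is judged then, once.
Trained networks look in the newest picture that a camera, given by its name, has taken for a name from the list of things; names that differ only in an ending like _2 or _b are one class to them, and where a whole thing is asked for, a point or a joint stands for the part that bears it (a point fixed in the world has none). Each returns a list of dicts, best first, with "p" (0 to 1); they miss things now and then, are a little off and sometimes report something else, mostly with a low value. They report only what shows in the picture. A call takes as long as a camera call. They do not tell look-alikes from the thing itself.
- find_in(target, camera): "location" ([row, column] in pixels, amid what is visible of it).
The state is a dict: "time_s": time; "joints": joint angles; "joint_velocities": joint speeds; "effort": joint torques, N m; "tcp_pos": TCP position; "ee_rot": TCP orientation; "wrist_force": force on the tool from outside, world axes, zero at the start; "moment": the same for the moment, N m; "gripper_width": opening from 0.0 (shut) to 1.0 (fully open); "gripper_force": force on a finger pad.
Only numpy, scipy, OpenCV 4.12 (cv2) and the standard library are available. Lean on these libraries where they do the work, as an engineer would, in place of code of your own. Each camera call takes 0.05 s, during which the arm holds its last target. There are 200 camera calls.

## Working session

There is one attempt and no reset: what is moved stays moved. The work goes in short steps, Python scripts to look and compute and a tool call to move; the robot and the scene stay as the last step left them, time stands still between calls to the robot, and variables do not carry over. Pictures are saved under pics/ and viewed, at most 10 in all, crops included, and the job is handed in when it is done.

Besides the shell and the picture viewer there is one more tool, called after ">>>" by a JSON object that holds its "fn" and its "kwargs". arm_command: Moves the arm, as the interface text tells. Its arguments: {"type":"object","properties":{"motion":{"type":"array"}},"required":["motion"]}

```bash
mkdir -p pics
cat > h.py <<'E'
import numpy as np, cv2
from station import sense, capture, camera_model, finish_job, find_in
def ray(m,px):  # px = (row,col)
    d=np.array([(px[1]-m['cx'])/m['fx'],(px[0]-m['cy'])/m['fy']]); u=d.copy()
    for _ in range(20): u=d/(1+m['k1']*(u@u))
    R=np.array(m['R']); t=np.array(m['t'])
    return -R.T@t, R.T@np.r_[u,1]
def onz(m,px,z):
    o,d=ray(m,px); return o+d*(z-o[2])/d[2]
def proj(m,X):
    c=np.array(m['R'])@np.array(X)+np.array(m['t']); u=c[:2]/c[2]; u=u*(1+m['k1']*(u@u))
    return np.array([u[1]*m['fy']+m['cy'],u[0]*m['fx']+m['cx']])
Z={'clamp_knob':.07,'jar':.06,'cap_center':.106,'holder':.012}
def look(cam,name,names=Z):
    s=sense(); m=camera_model(cam); im=capture(cam); cv2.imwrite('pics/'+name+'.png',im[:,:,::-1])
    for n in names:
        for d in find_in(n,cam)[:4]:
            print(cam,n,round(d['p'],2),np.round(d['location']),np.round(onz(m,d['location'],Z[n]),3))
    return s,m,im
E
python3 - <<'E'
from h import *
for c in('side','top'): look(c,c+'0')
a=[cv2.imread(f'pics/{c}0.png') for c in('top','side')]
E
```

```text
side clamp_knob 0.67 [297. 372.] [0.579 0.004 0.07 ]
side jar 0.88 [238. 252.] [0.379 0.229 0.06 ]
side jar 0.77 [267. 345.] [0.55  0.105 0.06 ]
side cap_center 0.91 [312. 258.] [ 0.393 -0.052  0.106]
side cap_center 0.74 [238. 349.] [0.562 0.135 0.106]
side holder 0.94 [311. 368.] [0.582 0.035 0.012]
top clamp_knob 0.95 [177. 307.] [0.586 0.153 0.07 ]
top jar 0.86 [212. 320.] [0.528 0.128 0.06 ]
top jar 0.73 [303. 236.] [0.367 0.267 0.06 ]
top cap_center 0.93 [294. 366.] [0.39  0.052 0.106]
top cap_center 0.55 [189. 321.] [0.557 0.129 0.106]
top holder 0.67 [194. 349.] [0.568 0.076 0.012]
```

View pics/top0.png

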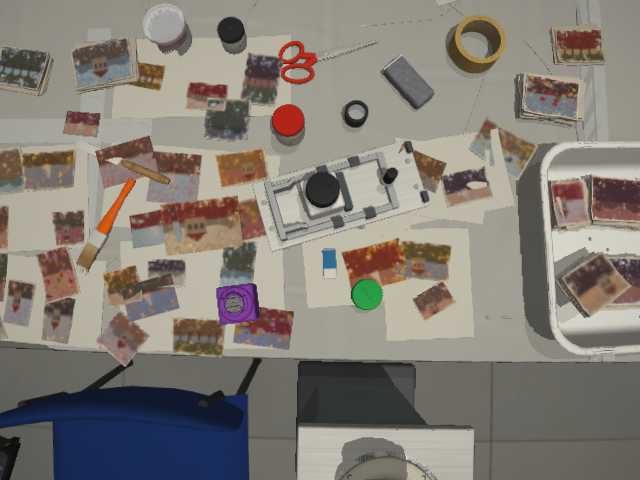

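View pics/side0.png

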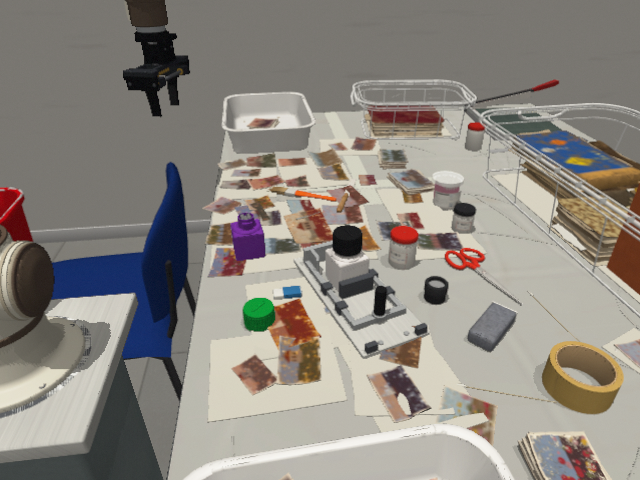

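The top view shows the holder with the white jar and black cap at about (189,322), and the upright black knob at (175,390). Possible mistakes:
- **Cap:** the green cap at (294,366), the red-lidded jar at (120,288) or the black-lidded jar at (30,231).
- **Jar:** the purple jar at (303,236).
- **Knob:** the black ring at (113,355).

I choose the black cap on the white jar in the holder, and the post at (175,390). In the side view these are at (238,348) and (297,380).

Run:
```python
from h import *
a=cv2.imread('pics/top0.png'); b=cv2.imread('pics/side0.png')
A=cv2.resize(a[130:255,255:440],None,fx=4,fy=4,interpolation=cv2.INTER_CUBIC)[:500,:740]
cv2.imwrite('pics/crop1.png',A)
m=camera_model('top'); ms=camera_model('side')
print('cam',ray(m,(240,320))[0],ray(ms,(240,320))[0])
for n,im,mm,box,zz in(('cap',a,m,(165,215,300,345),.124),('knob',a,m,(162,190,378,402),.07),('capS',b,ms,(222,262,328,368),.106),('knobS',b,ms,(280,320,370,390),.06)):
    r0,r1,c0,c1=box; k=(im[r0:r1,c0:c1].max(2)<50).astype(np.uint8)
    N,l,s,ce=cv2.connectedComponentsWithStats(k); i=1+s[1:,4].argmax()
    p=(ce[i][1]+r0,ce[i][0]+c0); print(n,np.round(p,1),s[i],np.round(onz(mm,p,zz),4))
```

```text
cam [0.39769277 0.13611458 0.95476839] [ 0.42694374 -0.57758495  0.56434918]
cap [189.3 322. ] [  6   7  34  36 905] [0.5542 0.1267 0.124 ]
knob [175.5 389.6] [  5   6  14  16 141] [0.5916 0.0107 0.07  ]
capS [240.4 347. ] [  5   4  29  30 776] [0.5565 0.1257 0.106 ]
knobS [300.1 379.9] [  4   6  13  30 305] [0.5934 0.0054 0.06  ]
```

View pics/crop1.png

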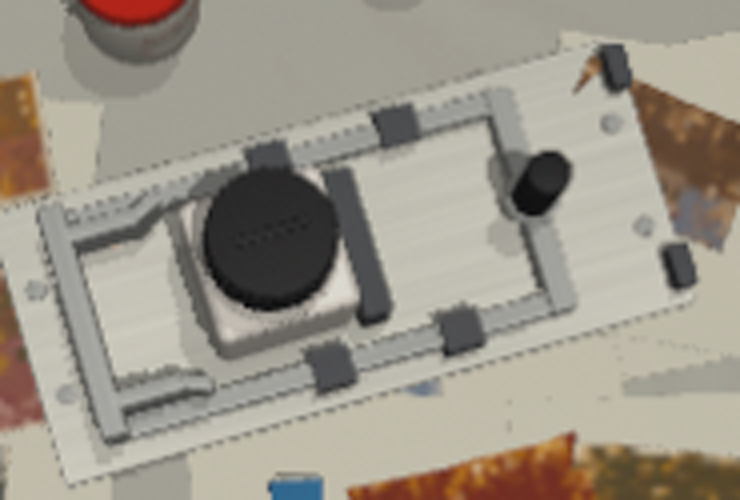

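The crop confirms the choice: a black cap on the white jar at the centre, and the round black post on the slide's end bar at crop (540,182). The distance from cap to knob is about 124 mm at a heading of about -73°, which matches the holder's description.

```bash
cat >> h.py <<'E'
def plan(tgt,yaw=None):
    """shift in tool axes (mm) to bring TCP to tgt; yaw of tool y axis (deg, mod 180) and needed tool-z turn (rad)"""
    s=sense(); R=np.array(s['ee_rot']); p=np.array(s['tcp_pos'])
    cur=np.degrees(np.arctan2(R[1,1],R[0,1])); 
    out=[np.round(1000*R.T@(np.array(tgt)-p),1),'z',np.round(R[:,2],3),'yaw',round(cur,2)]
    if yaw is not None:
        d=(yaw-cur+90)%180-90; out+=['turn tool z rad',round(-np.radians(d),3)]
    print(*out,'t',s['time_s'],'j',np.round(s['joints'],1),'w',round(s['gripper_width'],3),'F',np.round(s['wrist_force'],1),'gf',s['gripper_force'])
E
python3 -c "
from h import *
print(np.round(sense()['ee_rot'],3))
plan([.592,.008,.231],17.4)"
```

```text
[[ 0.959 -0.285 -0.   ]
 [-0.285 -0.959 -0.   ]
 [-0.     0.    -1.   ]]
[ 5.652e+02  4.487e+02 -5.000e-01] z [-0. -0. -1.] yaw -106.55 turn tool z rad 0.978 t 0.5 j [ 88.3  22.    0.4  -0.  -68.4 -14.8] w 1.0 F [ 0.4 -0.4 -0.7] gf 0.0
```

>>> {"fn": "arm_command", "kwargs": {"motion": [[87,35.3,28,0,0,0,0],[87,35.3,28,0,0,0,0],[87,35.3,28,0,0,0,0],[87,35.3,28,0,0,0,0],[87,35.3,28,0,0,0,0],[87,35.3,28,0,0,0,0],[87,35.3,28,0,0,0,0],[87,35.3,28,0,0,0,0]]}}

```text
time_s: 1.3
tcp_pos: [0.3856, 0.3024, 0.231]
ee_rot: [[0.959, -0.284, 0.001], [-0.284, -0.959, 0.001], [0.0, -0.001, -1.0]]
wrist_force: [0.4, 0.6, -0.1]
gripper_width: 0.998
gripper_force: 0.0
```

>>> {"fn": "arm_command", "kwargs": {"motion": [[87,35.3,28,0,0,0,0],[87,35.3,28,0,0,0,0],[87,35.3,28,0,0,0,0],[87,35.3,28,0,0,0,0],[87,35.3,28,0,0,0,0],[87,35.3,28,0,0,0,0],[87,35.3,28,0,0,0,0],[87,0,0,0,0,0,0.122]]}}

```text
time_s: 2.1
tcp_pos: [0.5681, 0.0418, 0.2301]
ee_rot: [[0.913, -0.407, 0.0], [-0.407, -0.913, -0.001], [0.001, 0.001, -1.0]]
wrist_force: [-0.2, 0.4, 0.1]
gripper_width: 1.003
gripper_force: 0.0
```

>>> {"fn": "arm_command", "kwargs": {"motion": [[87,0,0,0,0,0,0.122],[87,0,0,0,0,0,0.122],[87,0,0,0,0,0,0.122],[87,0,0,0,0,0,0.122],[87,0,0,0,0,0,0.122],[87,0,0,0,0,0,0.122],[87,0,0,0,0,0,0.122],[87,0,0,0,0,0,0]]}}

```text
time_s: 2.9
tcp_pos: [0.5659, 0.0457, 0.2306]
ee_rot: [[0.301, -0.953, 0.0], [-0.953, -0.301, 0.0], [-0.0, -0.0, -1.0]]
wrist_force: [-0.6, -0.7, 1.0]
gripper_width: 1.0
gripper_force: 0.0
```

```bash
python3 -c "
from h import *
plan([.592,.008,.231],17.4)
s,m,im=look('wrist','w1',['clamp_knob','cap_center'])
print(proj(m,[.592,.008,.082]),proj(m,[.555,.1265,.124]))
"
```

```text
[ 43.8 -13.5  -0.4] z [ 0.  0. -1.] yaw -162.46 turn tool z rad 0.002 t 2.9 j [ 21.   16.5  -7.8  -0.  -65.7  -3.4] w 1.0 F [-0.6 -0.7  1. ] gf 0.0
wrist clamp_knob 0.71 [241. 261.] [0.609 0.073 0.07 ]
wrist cap_center 0.78 [266. 490.] [0.436 0.03  0.106]
wrist cap_center 0.68 [354. 300.] [0.552 0.144 0.106]
[172.75702014 302.95150344] [345.53275835 301.59859164]
```

View pics/w1.png

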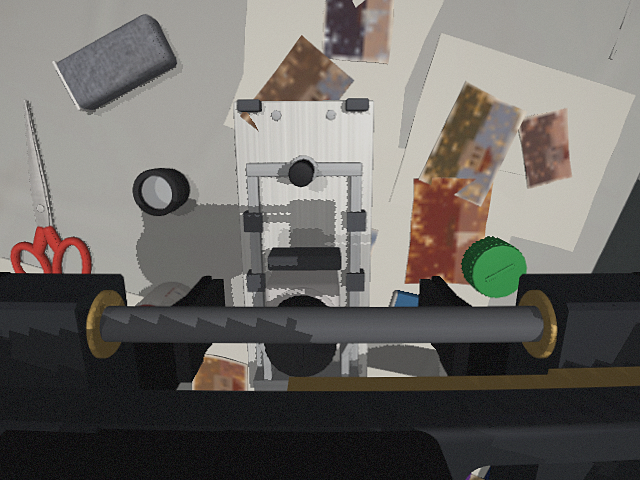

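The wrist view shows the knob's top at (173,301), where (173,303) was predicted. The estimate is good to about 1 mm, so I'll go down on it now.

>>> {"fn": "arm_command", "kwargs": {"motion": [[87,22,-7,0,0,0,0],[60,22,-7,0,0,0,0],[50,0,0,0,0,0,0],[50,0,0,30,0,0,0],[50,0,0,40,0,0,0],[50,0,0,40,0,0,0],[50,0,0,40,0,0,0],[50,0,0,0,0,0,0]]}}

```text
time_s: 3.85
tcp_pos: [0.5879, 0.0075, 0.0751]
ee_rot: [[0.301, -0.954, -0.013], [-0.954, -0.301, -0.002], [-0.002, 0.013, -1.0]]
wrist_force: [-0.5, 0.8, 0.1]
gripper_width: 0.584
gripper_force: 0.0
```

>>> {"fn": "arm_command", "kwargs": {"motion": [[50,0,0,28,0,0,0],[50,0,0,0,0,0,0],[0,0,0,0,0,0,0],[0,0,0,0,0,0,0],[0,0,0,0,0,0,0],[0,0,0,0,0,0,0]]}}

```text
time_s: 4.45
tcp_pos: [0.5931, 0.0081, 0.0539]
ee_rot: [[0.301, -0.953, 0.002], [-0.953, -0.301, 0.001], [0.0, -0.002, -1.0]]
wrist_force: [-0.4, 0.7, 1.1]
gripper_width: 0.296
gripper_force: 0.0
```

```bash
python3 -c "
from h import *
plan([.592,.008,.053],17.4)"
```

```text
[-0.2  1.1  0.9] z [ 0.002  0.001 -1.   ] yaw -162.46 turn tool z rad 0.003 t 4.45 j [ 16.4  29.2 -16.4   0.  -44.3   1.1] w 0.296 F [-0.4  0.7  1.1] gf 0.0
```

>>> {"fn": "arm_command", "kwargs": {"motion": [[0,0,0,0,0,0,0],[0,0,0,0,0,0,0],[0,0,0,0,0,0,0],[0,0,0,0,0,0,0]]}}

```text
time_s: 4.85
tcp_pos: [0.5945, 0.0085, 0.0536]
ee_rot: [[0.302, -0.953, 0.005], [-0.953, -0.302, 0.001], [0.001, -0.005, -1.0]]
wrist_force: [4.2, 2.2, 2.7]
gripper_width: 0.221
gripper_force: 30.0
```

>>> {"fn": "arm_command", "kwargs": {"motion": [[0,3,0,0,0,0,0],[0,6,0,0,0,0,0],[0,6,0,0,0,0,0],[0,6,0,0,0,0,0],[0,6,0,0,0,0,0],[0,6,0,0,0,0,0],[0,4,0,0,0,0,0],[0,3,0,0,0,0,0]]}}

```text
time_s: 5.65
tcp_pos: [0.6061, -0.0271, 0.0536]
ee_rot: [[0.302, -0.953, 0.004], [-0.953, -0.302, 0.004], [-0.002, -0.005, -1.0]]
wrist_force: [1.3, 13.6, 6.3]
gripper_width: 0.223
gripper_force: 30.0
```

>>> {"fn": "arm_command", "kwargs": {"motion": [[0,2,0,0,0,0,0],[0,2,0,0,0,0,0],[0,2,0,0,0,0,0],[0,0,0,0,0,0,0]]}}

```text
time_s: 6.05
tcp_pos: [0.6079, -0.0328, 0.0536]
ee_rot: [[0.302, -0.953, 0.004], [-0.953, -0.302, 0.003], [-0.002, -0.005, -1.0]]
wrist_force: [2.1, 12.0, 4.5]
gripper_width: 0.222
gripper_force: 30.0
```

>>> {"fn": "arm_command", "kwargs": {"motion": [[0,2,0,0,0,0,0],[0,1,0,0,0,0,0],[0,0,0,0,0,0,0]]}}

```text
time_s: 6.35
tcp_pos: [0.6088, -0.0355, 0.0536]
ee_rot: [[0.302, -0.953, 0.004], [-0.953, -0.302, 0.004], [-0.002, -0.005, -1.0]]
wrist_force: [2.1, 12.1, 5.6]
gripper_width: 0.217
gripper_force: 30.0
```

>>> {"fn": "arm_command", "kwargs": {"motion": [[0,1.5,0,0,0,0,0],[0,1,0,0,0,0,0],[0,0,0,0,0,0,0]]}}

```text
time_s: 6.65
tcp_pos: [0.609, -0.0363, 0.0536]
ee_rot: [[0.302, -0.953, 0.003], [-0.953, -0.302, 0.005], [-0.004, -0.005, -1.0]]
wrist_force: [0.4, 18.4, 6.5]
gripper_width: 0.222
gripper_force: 30.0
```

>>> {"fn": "arm_command", "kwargs": {"motion": [[0,1.5,0,0,0,0,0],[0,1,0,0,0,0,0],[0,0,0,0,0,0,0]]}}

```text
time_s: 6.95
tcp_pos: [0.6091, -0.0365, 0.0536]
ee_rot: [[0.302, -0.953, 0.002], [-0.953, -0.302, 0.008], [-0.007, -0.005, -1.0]]
wrist_force: [-3.0, 25.5, 8.9]
gripper_width: 0.224
gripper_force: 30.0
```

The slide stopped after about 47 mm and the force is rising, so it's at its stop. I'll relax the pull, release and rise.

>>> {"fn": "arm_command", "kwargs": {"motion": [[0,-2,0,0,0,0,0],[50,0,0,0,0,0,0],[50,0,0,0,0,0,0],[50,0,0,0,0,0,0],[50,0,0,-20,0,0,0],[50,0,0,-40,0,0,0],[50,0,0,-40,0,0,0],[87,0,0,-40,0,0,0]]}}

```text
time_s: 7.75
tcp_pos: [0.6065, -0.0428, 0.1929]
ee_rot: [[0.3, -0.954, -0.004], [-0.954, -0.3, -0.001], [-0.001, 0.004, -1.0]]
wrist_force: [2.0, 0.2, -0.1]
gripper_width: 0.603
gripper_force: 0.0
```

Run:
```python
from h import *
for c in('top','side','wrist'): look(c,c+'2',['clamp_knob','cap_center'])
a=cv2.imread('pics/top2.png'); b=cv2.imread('pics/side2.png')
m=camera_model('top'); ms=camera_model('side')
for n,im,mm,box,zz in(('cap',a,m,(165,215,300,345),.124),('capS',b,ms,(222,262,328,368),.106)):
    r0,r1,c0,c1=box; k=(im[r0:r1,c0:c1].max(2)<50).astype(np.uint8)
    N,l,s,ce=cv2.connectedComponentsWithStats(k); i=1+s[1:,4].argmax()
    p=(ce[i][1]+r0,ce[i][0]+c0); print(n,np.round(p,1),s[i],np.round(onz(mm,p,zz),4))
m=camera_model('wrist'); print('jar mouth proj',proj(m,[.556,.126,.124]))
w=cv2.imread('pics/wrist2.png')
A=cv2.resize(b[200:360,280:440],(480,480)); B=cv2.resize(w,(320,240)); o=np.zeros((480,800,3),np.uint8); o[:,:480]=A; o[:240,480:]=B; o[240:,480:]=cv2.resize(a[120:270,240:440],(320,240))
cv2.imwrite('pics/c2.png',o); plan([.556,.126,.20],17.4)
```

```text
top clamp_knob 0.59 [200. 303.] [0.544 0.157 0.07 ]
top cap_center 0.8 [190. 313.] [0.556 0.141 0.106]
side clamp_knob 0.92 [320. 389.] [ 0.593 -0.056  0.07 ]
side cap_center 0.96 [238. 346.] [0.556 0.136 0.106]
side cap_center 0.6 [312. 257.] [ 0.392 -0.052  0.106]
wrist clamp_knob 0.76 [250. 316.] [ 0.606 -0.032  0.07 ]
cap [191.2 313.7] [  6   9  17  34 356] [0.5508 0.1399 0.124 ]
capS [238.3 349.2] [  5   0  35  34 912] [0.5618 0.1323 0.106 ]
jar mouth proj [490.72685126 317.41665267]
[-175.6   -1.6   -9.2] z [-0.004 -0.001 -1.   ] yaw -162.49 turn tool z rad 0.002 t 8.2 j [ 11.3  22.3  -5.1  -0.  -62.8   6.3] w 0.96 F [ 0.2 -0.5 -0.5] gf 0.0
```

View pics/c2.png

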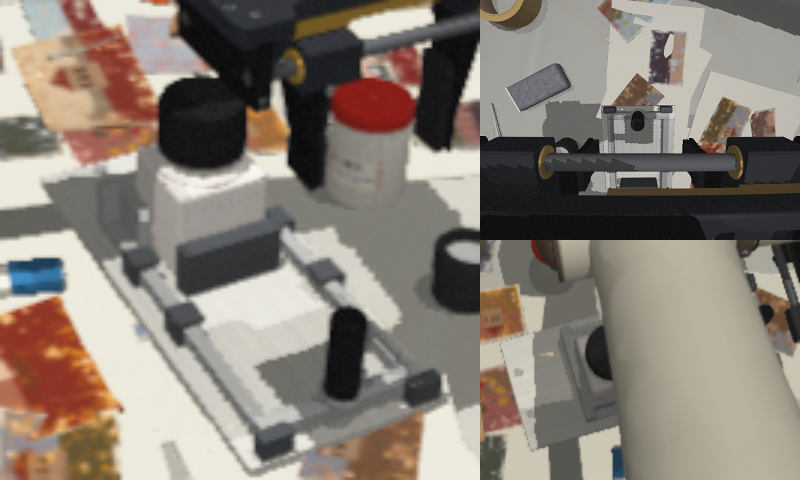

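The slide's end bar is hard against the two end blocks, and the knob is at crop (347,350). The jar stands enclosed with its cap at crop (202,122), and the cap hasn't moved in the side view. Next I go over the cap.

>>> {"fn": "arm_command", "kwargs": {"motion": [[87,-35,-1.6,0,0,0,0],[87,-35,0,0,0,0,0],[87,-35,0,0,0,0,0],[87,-35,0,0,0,0,0],[87,-35.6,0,0,0,0,0],[87,0,0,0,0,0,0],[87,0,0,20,0,0,0],[87,0,0,0,0,0,0]]}}

```text
time_s: 9.0
tcp_pos: [0.5549, 0.1255, 0.1695]
ee_rot: [[0.301, -0.954, -0.007], [-0.954, -0.301, -0.003], [0.0, 0.007, -1.0]]
wrist_force: [-0.6, 0.1, 0.1]
gripper_width: 1.001
gripper_force: 0.0
```

Run:
```python
from h import *
plan([.556,.1262,.097],17.4)
look('side','side3',['cap_center']); look('wrist','wrist3',['cap_center'])
m=camera_model('side'); s=sense(); R=np.array(s['ee_rot'])
b=cv2.imread('pics/side3.png'); w=cv2.imread('pics/wrist3.png')
o=np.zeros((480,800,3),np.uint8); o[:,:480]=cv2.resize(b[160:320,270:430],(480,480)); o[:240,480:]=cv2.resize(w,(320,240)); cv2.imwrite('pics/c3.png',o)
```

```text
[-0.4 -1.8 72.5] z [-0.007 -0.003 -1.   ] yaw -162.49 turn tool z rad 0.002 t 9.0 j [ 29.   19.8 -12.4  -0.1 -58.3 -11.5] w 1.001 F [-0.6  0.1  0.1] gf 0.0
side cap_center 0.86 [237. 346.] [0.556 0.137 0.106]
side cap_center 0.77 [314. 257.] [ 0.391 -0.056  0.106]
wrist cap_center 0.86 [262. 320.] [0.556 0.128 0.106]
wrist cap_center 0.67 [194. 550.] [0.441 0.049 0.106]
```

View pics/c3.png

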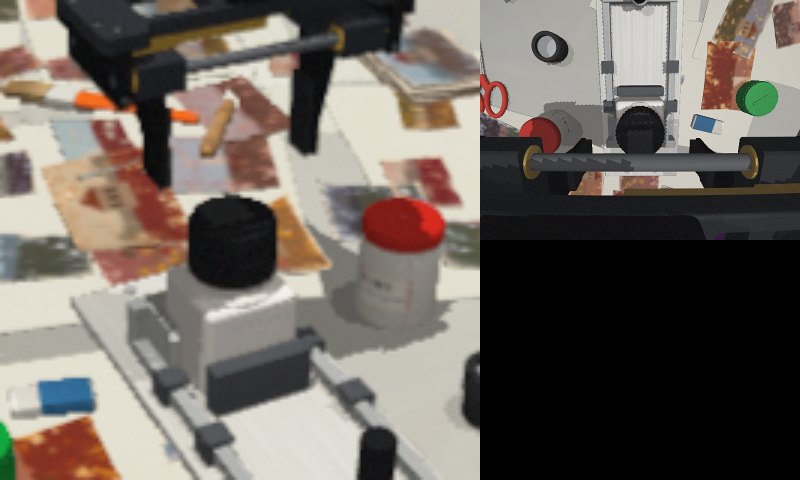

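The fingers straddle the cap, which is at crop (232,243) and in the wrist inset at (640,131). The wrist estimate of (0.556,0.128) agrees, so I'm going down.

>>> {"fn": "arm_command", "kwargs": {"motion": [[87,0,0,20,0,0,0],[87,0,0,20,0,0,0],[87,0,0,20,0,0,0],[87,0,0,11,0,0,0],[87,0,0,0,0,0,0],[87,0,0,0,0,0,0]]}}

```text
time_s: 9.8
tcp_pos: [0.5576, 0.1263, 0.1024]
ee_rot: [[0.301, -0.954, 0.001], [-0.954, -0.301, 0.0], [0.0, -0.001, -1.0]]
wrist_force: [0.2, 0.4, 0.1]
gripper_width: 0.998
gripper_force: 0.0
```

```bash
python3 -c "
from h import *
plan([.556,.1265,.097],17.4)"
```

```text
[-0.6  1.5  5.4] z [ 0.001  0.    -1.   ] yaw -162.46 turn tool z rad 0.002 t 9.8 j [ 29.   24.  -16.9   0.  -49.1 -11.5] w 0.998 F [0.2 0.4 0.1] gf 0.0
```

>>> {"fn": "arm_command", "kwargs": {"motion": [[87,-0.5,1,5,0,0,0],[87,0,0,0,0,0,0],[0,0,0,0,0,0,0],[0,0,0,0,0,0,0],[0,0,0,0,0,0,0],[0,0,0,0,0,0,0],[0,0,0,0,0,0,0],[0,0,0,0,0,0,0]]}}

```text
time_s: 10.6
tcp_pos: [0.5562, 0.1267, 0.0967]
ee_rot: [[0.301, -0.954, 0.001], [-0.954, -0.301, 0.0], [-0.0, -0.001, -1.0]]
wrist_force: [1.3, -0.1, -0.5]
gripper_width: 0.61
gripper_force: 30.0
```

```bash
python3 -c "
from h import *
plan([.556,.1265,.097],17.4);print(sense()['moment'])"
```

```text
[ 0.1  0.2 -0.3] z [ 0.001  0.    -1.   ] yaw -162.46 turn tool z rad 0.002 t 10.6 j [ 29.1  24.3 -17.4   0.  -48.3 -11.6] w 0.61 F [ 1.3 -0.1 -0.5] gf 29.99219959650418
[ 0.16684454 -0.30926944 -0.00771387]
```

>>> {"fn": "arm_command", "kwargs": {"motion": [[0,0,0,0,0,0,-0.05],[0,0,0,0,0,0,-0.1],[0,0,0,0,0,0,-0.1],[0,0,0,0,0,0,-0.1],[0,0,0,0,0,0,-0.1],[0,0,0,0,0,0,-0.1],[0,0,0,0,0,0,-0.1],[0,0,0,0,0,0,0]]}}

```text
time_s: 11.4
tcp_pos: [0.5562, 0.1265, 0.0967]
ee_rot: [[0.816, -0.577, 0.001], [-0.577, -0.816, 0.0], [0.001, -0.001, -1.0]]
wrist_force: [1.0, 0.1, -0.4]
gripper_width: 0.609
gripper_force: 30.0
```

```bash
python3 -c "
from h import *
plan([.556,.1265,.097]);print(sense()['moment'])"
```

```text
[-0.1  0.1 -0.3] z [ 0.001  0.    -1.   ] yaw -125.27 t 11.4 j [ 29.1  24.3 -17.4   0.  -48.3  25.6] w 0.609 F [ 1.   0.1 -0.4] gf 29.992903876900527
[-0.05612087 -0.37228078 -0.21025056]
```

>>> {"fn": "arm_command", "kwargs": {"motion": [[0,0,0,0,0,0,-0.1],[0,0,0,0,0,0,-0.1],[0,0,0,0,0,0,-0.1],[0,0,0,0,0,0,-0.1],[0,0,0,0,0,0,-0.1],[0,0,0,0,0,0,-0.1],[0,0,0,0,0,0,-0.07],[0,0,0,0,0,0,0]]}}

```text
time_s: 12.2
tcp_pos: [0.556, 0.1262, 0.0967]
ee_rot: [[0.999, 0.053, 0.0], [0.053, -0.999, -0.0], [0.0, 0.0, -1.0]]
wrist_force: [1.1, -1.3, 0.2]
gripper_width: 0.611
gripper_force: 30.0
```

Run:
```python
from h import *
plan([.556,.1265,.097]);print(sense()['moment'])
look('side','side4',[]); look('wrist','wrist4',[])
b=cv2.imread('pics/side4.png'); w=cv2.imread('pics/wrist4.png')
o=np.zeros((480,800,3),np.uint8); o[:,:480]=cv2.resize(b[160:320,270:430],(480,480)); o[:240,480:]=cv2.resize(w,(320,240)); cv2.imwrite('pics/c4.png',o)
```

```text
[ 0.  -0.3 -0.3] z [ 0. -0. -1.] yaw -86.98 t 12.2 j [ 29.1  24.3 -17.4   0.  -48.3  63.9] w 0.611 F [ 1.1 -1.3  0.2] gf 29.99312785363145
[-0.51507352 -0.49454563 -0.20429365]
```

View pics/c4.png

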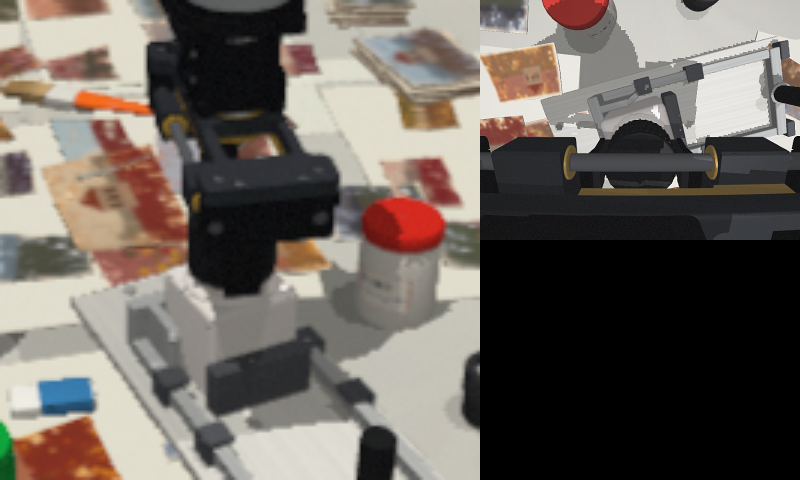

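The cap has turned by 1.317 rad. The jar at crop (232,330) still stands square in the jaw, so the brace held. Now a small test lift.

>>> {"fn": "arm_command", "kwargs": {"motion": [[0,0,0,-1,0,0,0],[0,0,0,-2,0,0,0],[0,0,0,0,0,0,0]]}}

```text
time_s: 12.6
tcp_pos: [0.5547, 0.1262, 0.0993]
ee_rot: [[0.999, 0.055, -0.002], [0.055, -0.999, -0.001], [-0.002, 0.001, -1.0]]
wrist_force: [-0.7, -1.5, -0.7]
gripper_width: 0.612
gripper_force: 30.0
```

>>> {"fn": "arm_command", "kwargs": {"motion": [[0,0,0,-4,0,0,0],[0,0,0,-6,0,0,0],[0,0,0,-6,0,0,0],[0,0,0,-6,0,0,0],[0,0,0,-8,0,0,0],[0,0,0,-8,0,0,0],[0,0,0,-5,0,0,0],[0,0,0,0,0,0,0]]}}

```text
time_s: 13.4
tcp_pos: [0.5563, 0.1267, 0.1437]
ee_rot: [[0.998, 0.055, 0.002], [0.055, -0.998, 0.001], [0.002, -0.001, -1.0]]
wrist_force: [0.4, 0.9, 0.2]
gripper_width: 0.614
gripper_force: 30.0
```

>>> {"fn": "arm_command", "kwargs": {"motion": [[0,0,0,0,0,0,0],[0,0,0,0,0,0,0],[0,0,0,0,0,0,0]]}}

```text
time_s: 13.7
tcp_pos: [0.5555, 0.1264, 0.1421]
ee_rot: [[0.998, 0.055, -0.001], [0.055, -0.998, -0.0], [-0.001, 0.0, -1.0]]
wrist_force: [-0.2, 0.3, -1.4]
gripper_width: 0.608
gripper_force: 30.0
```

Run:
```python
from h import *
plan([.556,.1262,.143])
look('side','side5',[]); look('wrist','wrist5',[])
b=cv2.imread('pics/side5.png'); w=cv2.imread('pics/wrist5.png')
o=np.zeros((480,800,3),np.uint8); o[:,:480]=cv2.resize(b[160:320,270:430],(480,480)); o[:240,480:]=cv2.resize(w,(320,240)); cv2.imwrite('pics/c5.png',o)
```

```text
[ 0.5  0.2 -0.9] z [-0.001 -0.    -1.   ] yaw -86.84 t 13.7 j [ 29.1  21.3 -14.5  -0.  -54.3  64.1] w 0.608 F [-0.2  0.3 -1.4] gf 29.993341850645265
```

View pics/c5.png

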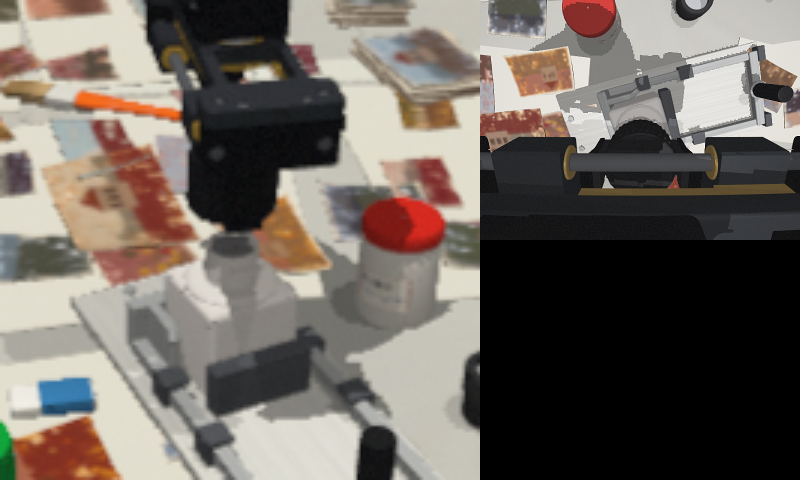

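The cap is held level and its rim is about 3 cm above the mouth at crop (232,243). The jar is still upright in the holder and nothing around it has moved, so I'm handing in.

```bash
python3 -c "
from station import finish_job
print(finish_job())"
```

```text
the job is handed in; nothing more can be done
None
```

I pulled the slide out to its stop, unscrewed the cap by about 1.32 rad and lifted it off; I handed the job in after about 14 s with the cap held level about 3 cm above the jar's mouth.

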